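Open the blue-lidded socket case in the vehicle workshop

ROBOT

A 7-joint arm with a two-finger parallel gripper is mounted at the origin on the work surface. World frame = base frame: x ahead of the robot, y to its left, z up, the work surface at z = 0. Lengths are in m, angles in rad, forces in N, time in s.
With the tool pointing down it reaches from about 0.375 to 0.925 m from the base axis. Payload 3.1 kg.
Tool frame: the origin (TCP) lies at the very end of the fingers, on their centre line; the grasp point (between the pads) lies 19 mm behind it; z points along the fingers, x is the direction in which the jaws open and shut, and the axes are right-handed (so a half turn about z gives the same grasp; the last joint's range is limited). The gripper opens to 85 mm and grips with 20 to 120 N. Pads are 22 mm wide; open, the fingers measure 114 mm over their backs; the gripper's body (76 mm by 85 mm) begins 54 mm behind the grasp point. The pads swing forward as they close: fully open they stand 13 mm farther back than shut.
Start: joints at [-1.226, 0.383, 0.044, 1.598, -0.018, 1.161, -0.05], TCP at [0.278, 0.587, 0.231] pointing down, gripper open.
Joint ranges: [-2.61, 2.61], [-0.41, 2.15], [-1.48, 1.57], [0, 2.5], [-1.57, 4.71], [0.05, 1.97], [-2.85, 2.85]. Speed limits (rad/s): [2.79, 2.79, 3.14, 3.14, 3.14, 3.14, 3.14].

INTERFACE

Orientations are given as a 3x3 rotation matrix whose columns are the frame's x, y, z axes.
In Python, from rig import sensors, cams, robot gives the robot as it stands. The module is installed in compiled form; this text tells all that it offers.
- The arm moves only by the tool play_rows, never from a script. Its argument "plan" is a list of rows, each a list of 5 numbers: the finger opening in m, from 0 to 0.0854, then the shift along the world's x, y, z in m, then the turn about the world's z in degrees. A call has 1 to 20 rows; each row shifts and turns the commanded pose from where the row before left it; what a row does not reach is not made up. A row lasts 1/8 s, in which the tool goes at most 62.5 mm and 10.7 degrees, less where a joint would pass 70% of its speed; a pose out of reach is approached as far as the arm can. A call is refused whole if a number of a shift passes 0.0625 or a number of a turn 10.7, either way. A call with a gripper value outside its range is refused whole. The fingers move at their own pace and stop on an object; "squeeze" is the grip in N (left out, the last holds). Time passes only in rows, so rows that do not move let the fingers close. It gives the time, the measured TCP pose, the force and the opening at its end, in the units of the state.
- sensors.observe(): the state, without advancing time (a new reading comes with each control period).
- cams.camera(name): name is "scene" or "top" or "wrist"; returns (picture, depth): 384x512x3 uint8, blue, green, red; 384x512 float32, m along the optical axis (not along the pixel's ray), 0 where there is no reading.
- cams.camera_info(name): a dict with "fov_y" (degrees; the focal length in pixels is half the picture's height over the tangent of half this angle, whatever the lens; pixels are square), "cx", "cy" (the principal point, pixels), "T" (4x4, takes a point from camera to world coordinates); the wrist camera has in their place "hand_eye" (4x4, takes a point from camera to tool coordinates, whose origin is the TCP and whose axes are the tool frame's). Camera axes: x right, y up, looking along -z (the intrinsics and any distortion apply to the point x, -y, -z); pixel columns grow to the right and rows downward; lengths in m; the calibration is good to about 2 mm. A picture is of the moment at which its call begins: read the wrist's pose just before it. camera_info takes no time and is no camera call.
- robot.job_done(): hands the job in, once; it reports no verdict.
The state is a dict: "time": time; "qpos": joint angles; "joint_velocities": joint speeds; "tau": joint torques, N m; "ee_pos": TCP position; "eef_rot": TCP orientation; "force": force on the tool from outside, world axes, zero at the start; "wrist_torque": the same for the moment, N m; "opening": finger opening in m.
Only numpy, scipy, OpenCV 4.12 (cv2) and the standard library are available. Lean on these libraries where they do the work, as an engineer would, in place of code of your own. Each camera call takes 0.05 s, during which the arm holds its last target.

TASK

Open the socket case with the blue lid: raise the lid over the low lip at the end of its case, slide it out of its grooves past that lip, and set it down, without dropping it, flat with its grip upward in the middle of the black rubber mat, then let go. Leave the lid of the yellow-lidded case where it is.

Things in the scene. Friction and masses are not known exactly. Their poses are not given: they have to be found in the camera images.
- blue_grip (a point): Blue loose lid: plate 150 (x) x 100 (y) x 6 mm, 0.15 kg, with an upright black grip bar at its centre: 14 mm thick along x, 40 mm wide along y, 36 mm tall above the plate. Point: in the bar, 24 mm above the plate's top face (30 above its underside). x points to the lip end of its case, z up. Pinch the bar from above across its 14 mm (fingers closing along x; rails leave no room along y).
- blue_case: Grey case of the blue lid, bolted down, 174 (x) x 128 (y) x 90 mm. Origin: underside centre; +x to the lip end, z up. Lid rests at z 55 (its underside), centred; 6 mm play each side. Lip at x 81-87, top z 63. Rails over both sides, x -87 to 15, underside z 85, 80 mm apart: raise the lid 8-24 mm (aim 16), draw it out level along +x; after 90 mm it is clear of the rails. Other end wall z 90.
- mat_middle (a point): Black rubber mat, 220 (x) x 170 (y) x 4 mm, fixed on the bench. Point: middle of its top face. When the lid lies on the mat, the lid's point is 30 mm above the mat's top face.
- yellow_grip (a point): Grip bar of the yellow lid on the other case, to be left alone. Lid and case are the same shape and size as the blue lid and its case; the point lies at the same place in its bar.
Things that resemble listed ones, but are neither listed nor needed, are in the scene too. What is shaped like the part that bears blue_grip but pink is not meant.

How it is judged:
On the way, in this order (a step that is already met when the one before it is completed fails the run):
1. the blue lid is raised over the lip while still in its grooves (its grip point at least 5 mm above its resting height, before it has been slid 70 mm out) (z of blue_grip in the frame of blue_case above 0.09 m and x of blue_grip in the frame of blue_case between -0.02 and 0.07 m), for 0.05 s.
2. the blue lid is out of its case (its grip point more than 90 mm, level, from the middle of the case) (horizontal distance between blue_grip and blue_case above 0.09 m), for 0.05 s.
3. the blue lid is brought down to the mat while still held (horizontal distance between blue_grip and mat_middle below 0.05 m and z of blue_grip in the frame of mat_middle below 0.045 m and contact force between the fingers and anything else above 1 N), for 0.05 s.
At the end, for the whole second after the job is handed in: The blue lid lies flat (within 10 degrees), grip upward, on the black mat, its centre within 50 mm of the mat's middle, released; the yellow lid is within 20 mm of where it was (horizontal distance between blue_grip and mat_middle below 0.05 m and z of blue_grip in the frame of mat_middle between 0.022 and 0.045 m and angle between blue_grip's own z axis and vertical below 0.17 rad and distance of yellow_grip from where it was at the start of the episode below 0.02 m); the robot touches nothing.
It fails at once if the yellow lid is moved by more than 20 mm (distance of yellow_grip from where it was at the start of the episode above 0.02 m).
It also fails if it takes over 42 s, if anything falls off the work surface, if the arm or the gripper's body presses on something with over 40 N, if the wrist force passes 120 N, or if a joint passes its speed limit or range.

## Working session

There is one attempt and no reset: what is moved stays moved. The work goes in short steps, Python scripts to look and compute and a tool call to move; the robot and the scene stay as the last step left them, time stands still between calls to the robot, and variables do not carry over. Pictures are saved under pics/ and viewed, and the job is handed in when it is done.

Besides the shell and the picture viewer there is one more tool, called after ">>>" as name([rows], argument=value, ...), one row to a line, values as JSON. play_rows: Moves the arm, as the interface text tells. Its arguments: {"type":"object","properties":{"plan":{"type":"array"},"squeeze":{"type":"number"}},"required":["plan"]}

```bash
mkdir -p pics; python3 - <<'E'
from rig import sensors,cams
import cv2,numpy as np
for n in("scene","top"):
    im,d=cams.camera(n); cv2.imwrite(f"pics/{n}0.png",im); np.savez(f"{n}0.npz",im=im,d=d)
    print(n,cams.camera_info(n),(d>0).mean())
print(cams.camera_info("wrist"))
s=sensors.observe();print(s)
E
```

```text
scene {'fov_y': 56.9884978238359, 'cx': 251.7562934308567, 'cy': 189.15692651315078, 'T': array([[-0.45386891, -0.7413054 ,  0.49443839,  1.02718699],
       [ 0.89106691, -0.37654752,  0.25340034,  0.32416602],
       [-0.00166749,  0.55558822,  0.83145592,  1.0542592 ],
       [ 0.        ,  0.        ,  0.        ,  1.        ]])} 0.9961140950520834
top {'fov_y': 46.992042238859035, 'cx': 259.2015366304765, 'cy': 195.16316751234902, 'T': array([[ 0.00373955,  0.99393997, -0.10986056,  0.33326859],
       [-0.9999826 ,  0.00421803,  0.0041233 ,  0.01590074],
       [ 0.00456171,  0.10984323,  0.99393846,  1.50734967],
       [ 0.        ,  0.        ,  0.        ,  1.        ]])} 0.9959869384765625
{'fov_y': 66.39483131969996, 'cx': 250.35010211436136, 'cy': 186.63840913750263, 'hand_eye': array([[ 9.99999736e-01, -5.57397261e-04,  4.67066589e-04,
         3.53474268e-04],
       [-3.89647188e-04, -9.52977635e-01, -3.03040385e-01,
        -7.73870187e-02],
       [ 6.14017894e-04,  3.03040123e-01, -9.52977600e-01,
        -1.42278282e-01],
       [ 0.00000000e+00,  0.00000000e+00, 
[... 168 characters left out ...]
85]), 'joint_velocities': array([-1.62287223e-05, -2.92153003e-03,  1.25634514e-03, -3.63446485e-03,
       -1.12894891e-03,  7.74198003e-04, -1.57102197e-03]), 'tau': array([ 3.05971051e-03, -4.34726679e+01,  1.02959186e+00, -2.50453949e+01,
        1.09393545e-02,  5.40597743e-03,  1.71912814e-05]), 'ee_pos': array([0.27813543, 0.58650586, 0.22999083]), 'eef_rot': array([[ 4.28395461e-01,  9.03590863e-01, -9.38669547e-04],
       [ 9.03587990e-01, -4.28396470e-01, -2.28244500e-03],
       [-2.46451917e-03,  1.29618551e-04, -9.99996955e-01]]), 'force': array([0.16166248, 0.07749931, 0.3821664 ]), 'wrist_torque': array([-0.00987839,  0.00999566,  0.00860074]), 'opening': 0.08500624069667274}
```

View pics/scene0.png

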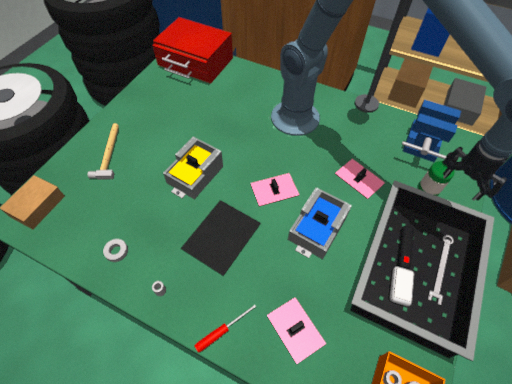

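View pics/top0.png

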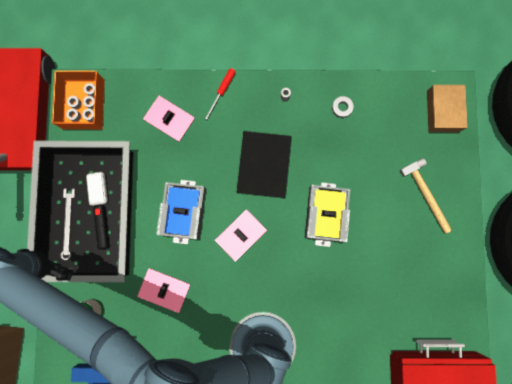

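```bash
cat > h.py <<'E'
import numpy as np,cv2
from rig import cams
def ray(n,u,v):
    c=cams.camera_info(n);f=192/np.tan(np.radians(c["fov_y"]/2));T=c["T"]
    return T[:3,3],T[:3,:3]@np.array([(u-c["cx"])/f,-(v-c["cy"])/f,-1.])
def onz(n,u,v,z):
    o,d=ray(n,u,v);return o+d*(z-o[2])/d[2]
def cloud(n,d):
    c=cams.camera_info(n);f=192/np.tan(np.radians(c["fov_y"]/2));T=c["T"]
    v,u=np.mgrid[:384,:512]
    p=np.stack([(u-c["cx"])/f*d,-(v-c["cy"])/f*d,-d],-1)
    return p@T[:3,:3].T+T[:3,3]
E
python3 - <<'E'
from h import *
a=np.load("scene0.npz");b=np.load("top0.npz")
A=cv2.resize(a["im"][180:265,280:360],None,fx=7,fy=7,interpolation=cv2.INTER_CUBIC)
B=cv2.resize(b["im"][170:255,145:215],None,fx=7,fy=7,interpolation=cv2.INTER_CUBIC)
cv2.imwrite("pics/zs.png",A);cv2.imwrite("pics/zt.png",B)
for n,q in(("scene",a),("top",b)):
    im,d=q["im"],q["d"];P=cloud(n,d)
    hsv=cv2.cvtColor(im,cv2.COLOR_BGR2HSV)
    for nm,lo,hi in(("blue",(100,150,80),(125,255,255)),("yellow",(22,150,100),(35,255,255)),("black",(0,0,0),(179,90,60))):
        m=cv2.inRange(hsv,lo,hi)
        k,l,st,ce=cv2.connectedComponentsWithStats(m)
        for i in range(1,k):
            if st[i,4]>250:
                ys,xs=np.where(l==i);r=cv2.minAreaRect(np.stack([xs,ys],1).astype(np.float32))
                print(n,nm,st[i],ce[i].round(1),np.round(r[0],1),np.round(r[1],1),round(r[2],1),np.median(P[l==i],0).round(3))
E
```

```text
scene blue [412   8  37  48 991] [430.6  35.2] [433.1  33.4] [28.9 44. ] 22.1 [-1.009  0.385 -0.096]
scene blue [422 100  39  18 294] [441.5 108.8] [441.1 108.5] [38.6  7.9] 17.4 [-0.127  0.502  0.154]
scene blue [413 113  44  20 389] [436.1 122.3] [435.2 122. ] [43.2 12. ] 13.0 [-0.051  0.499  0.154]
scene blue [ 296  197   45   49 1058] [318.5 221.5] [319.7 219.9] [32.4 42. ] 31.0 [0.46  0.268 0.06 ]
scene yellow [169 145  42  40 759] [189.7 165.2] [192.  164.3] [25.7 42.2] 41.2 [ 0.456 -0.22   0.06 ]
scene black [  44    0  115  105 7026] [106.3  40.4] [112.9  32.4] [120.4  97.4] 63.0 [-0.263 -1.318 -0.214]
scene black [299   0  54  58 972] [324.7  24.5] [320.8  21.6] [31.  69.5] 31.9 [0.078 0.074 0.479]
scene black [364   0  48 104 766] [388.8  44.2] [386.5  50.9] [ 11.  112.6] 20.9 [-0.204  0.236  0.148]
scene black [423   0  78  92 993] [463.5  42.9] [463.6  42.2] [116.7  10.6] 51.3 [0.247 0.416 0.615]
scene black [281  53  24  23 279] [292.1  65. ] [291.2  64.5] [26.4 17.7] 17.4 [ 0.066 -0.015  0.295]
scene black [   0   63   89  131 4960] [ 38.9 131.4] [ 44. 128.] [130.  88.]
[... 665 characters left out ...]
39  17 457] [ 87.3 375.8] [ 90.3 375.5] [38.3 15.2] 3.8 [-0.055  0.517  0.155]
top yellow [ 315  190   30   48 1058] [329.2 212. ] [327.9 213.2] [29.6 46.1] 5.7 [ 0.445 -0.22   0.062]
top black [ 493   62   19   84 1130] [503.7 103.5] [502.  103.5] [83. 18.] 90.0 [ 1.033 -1.211 -0.626]
top black [ 237  131   54   67 2968] [263.7 164.2] [263.8 164.1] [48.4 61.6] 6.3 [ 0.607 -0.006  0.005]
top black [    0   148   290   236 12278] [105.  248.8] [152.2 270.8] [326.2 161.3] 36.2 [0.341 0.555 0.029]
top black [125 150   8 126 375] [128.5 214.1] [128.7 212.5] [  3.2 125.1] 2.1 [0.427 0.447 0.029]
top black [ 490  194   22   92 1385] [502.7 239.3] [500.5 239.5] [91. 21.] 90.0 [ 0.361 -1.164 -0.62 ]
```

```bash
ls pics
```

```text
scene0.png
top0.png
zs.png
zt.png
```

View pics/zs.png

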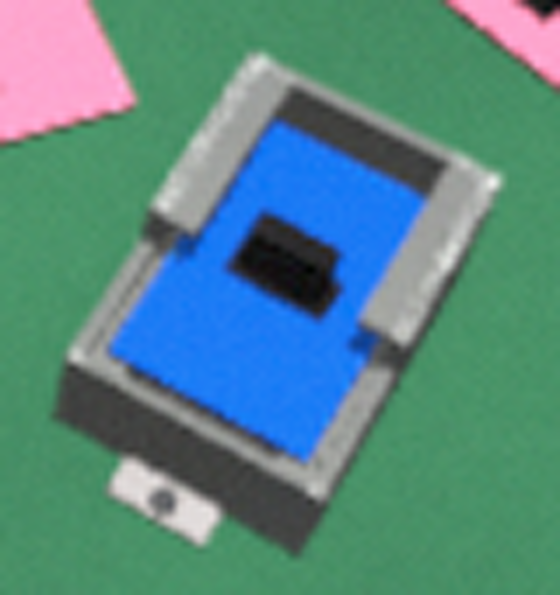

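View pics/zt.png

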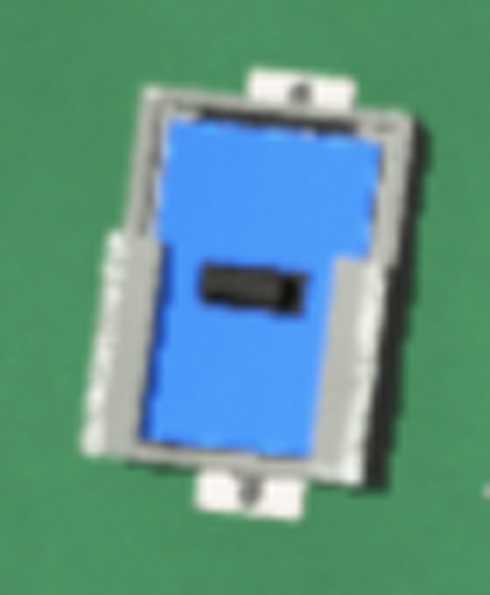

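```bash
python3 - <<'E'
from h import *
def pr(s,*a): print(s,[x.round(4) for x in a])
pr("bar top",onz("top",145+243/7-.43,170+284/7-.43,.097))
pr("bar scene",onz("scene",280+297/7-.4,180+246/7-.4,.097))
t1=onz("top",145+301/7-.4,170+88/7-.4,.0);t2=onz("top",145+251/7-.4,170+495/7-.4,0)
pr("tabs",t1,t2);d=t1-t2;print(np.degrees(np.arctan2(d[1],d[0])),np.linalg.norm(d),(t1+t2)/2)
for n in("scene","top"):
    im=np.load(n+"0.npz")["im"];hsv=cv2.cvtColor(im,cv2.COLOR_BGR2HSV)
    for z,lo,hi,box in((.061,(100,150,80),(125,255,255),(290,190,350,250) if n=="scene" else (160,180,205,240)),(.004,(0,0,0),(179,90,60),(180,195,262,276) if n=="scene" else (232,125,296,202))):
        x0,y0,x1,y1=box
        m=cv2.inRange(hsv,lo,hi);q=np.zeros_like(m);q[y0:y1,x0:x1]=m[y0:y1,x0:x1]
        k,l,st,ce=cv2.connectedComponentsWithStats(q);i=1+np.argmax(st[1:,4])
        ys,xs=np.where(l==i);w=np.array([onz(n,u,v,z)[:2] for u,v in zip(xs,ys)]).astype(np.float32)
        r=cv2.minAreaRect(w*1000);print(n,z,np.round(r[0],1),np.round(r[1],1),r[2])
E
```

```text
bar top [array([0.4399, 0.2655, 0.097 ])]
bar scene [array([0.4443, 0.2702, 0.097 ])]
tabs [array([0.5438, 0.2563, 0.    ]), array([0.3446, 0.2762, 0.    ])]
-5.712854936965794 0.20019148815222862 [0.44422704 0.26626199 0.        ]
scene 0.061 [441.6 269. ] [100.  152.9] 83.24461364746094Traceback (most recent call last):
  File "<stdin>", line 13, in <module>
  File "h.py", line 7, in onz
    o,d=ray(n,u,v);return o+d*(z-o[2])/d[2]
        ~~~^^^^^^^
  File "h.py", line 4, in ray
    c=cams.camera_info(n);f=192/np.tan(np.radians(c["fov_y"]/2));T=c["T"]
ValueError: time passes only in moves, steps and waits
```

```bash
sed -i 's/^from rig import cams/from rig import cams\nINFO={n:cams.camera_info(n) for n in ("scene","top","wrist")}/; s/cams.camera_info(n);f/INFO[n];f/' h.py; python3 - <<'E'
from h import *
for n in("scene","top"):
    im=np.load(n+"0.npz")["im"];hsv=cv2.cvtColor(im,cv2.COLOR_BGR2HSV)
    for z,lo,hi,box in((.061,(100,150,80),(125,255,255),(290,190,350,250) if n=="scene" else (160,180,205,240)),(.004,(0,0,0),(179,90,60),(180,195,262,276) if n=="scene" else (232,125,296,202))):
        x0,y0,x1,y1=box
        m=cv2.inRange(hsv,lo,hi);q=np.zeros_like(m);q[y0:y1,x0:x1]=m[y0:y1,x0:x1]
        k,l,st,ce=cv2.connectedComponentsWithStats(q);i=1+np.argmax(st[1:,4])
        ys,xs=np.where(l==i);w=np.array([onz(n,u,v,z)[:2] for u,v in zip(xs,ys)]).astype(np.float32)
        r=cv2.minAreaRect(w*1000);print(n,z,np.round(r[0],1),np.round(r[1],1),r[2])
E
```

```text
scene 0.061 [441.6 269. ] [100.  152.9] 83.24461364746094
scene 0.004 [609.9  -2.5] [165.8 215.8] 84.11995697021484
top 0.061 [441.1 265.4] [ 97.4 150.8] 84.41764068603516
top 0.004 [608.5  -5.4] [166.5 216.2] 84.17591857910156
```

>>> play_rows([
  [0.08,0.0205,-0.04,0,-8.8],
  [0.08,0.0205,-0.04,0,-8.8],
  [0.08,0.0205,-0.04,0,-8.8],
  [0.08,0.0205,-0.04,0,-8.8],
  [0.08,0.0205,-0.04,0,-8.8],
  [0.08,0.0205,-0.04,0,-8.8],
  [0.08,0.0205,-0.04,0,-8.8],
  [0.08,0.0205,-0.04,0,-8.8],
  [0.08,0,0,0,0],
  [0.08,0,0,0,0],
], squeeze=60)

```text
time: 1.35
ee_pos: [0.442, 0.2677, 0.231]
eef_rot: [[0.995, -0.1, -0.001], [-0.1, -0.995, 0.0], [-0.001, -0.0, -1.0]]
force: [-0.8, -0.1, 0.3]
opening: 0.08
```

```bash
python3 - <<'E'
from rig import sensors,cams
import cv2,numpy as np
s=sensors.observe()
im,d=cams.camera("wrist"); cv2.imwrite("pics/w1.png",im); np.savez("w1.npz",im=im,d=d,p=s["ee_pos"],R=s["eef_rot"])
print(s["ee_pos"],s["eef_rot"],s["qpos"],s["time"])
E
```

```text
[0.44195287 0.26766013 0.23096678] [[ 9.95001795e-01 -9.98530308e-02 -8.94548564e-04]
 [-9.98527902e-02 -9.95002173e-01  3.09817771e-04]
 [-9.21014008e-04 -2.18946068e-04 -9.99999552e-01]] [-0.97373388  0.13004792  0.37916208  1.93088674 -0.05499341  1.09098724
 -0.67206535] 1.35
```

View pics/w1.png

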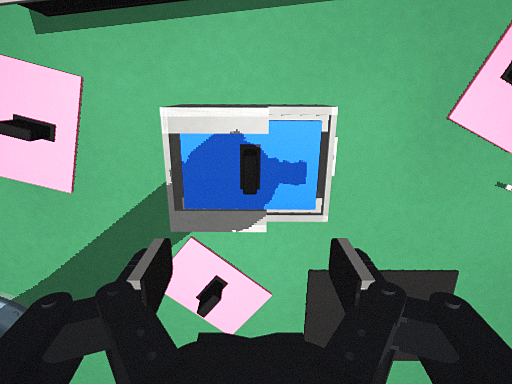

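```bash
cat >> h.py <<'E'
def wonz(u,v,z,p,R):
    c=INFO["wrist"];f=192/np.tan(np.radians(c["fov_y"]/2));H=c["hand_eye"]
    o=p+R@H[:3,3];d=R@H[:3,:3]@np.array([(u-c["cx"])/f,-(v-c["cy"])/f,-1.])
    return o+d*(z-o[2])/d[2]
E
python3 - <<'E'
from h import *
a=np.load("w1.npz");im=a["im"];p,R=a["p"],a["R"]
hsv=cv2.cvtColor(im,cv2.COLOR_BGR2HSV)
def rect(m,box,z,nm):
    x0,y0,x1,y1=box;q=np.zeros_like(m);q[y0:y1,x0:x1]=m[y0:y1,x0:x1]
    k,l,st,ce=cv2.connectedComponentsWithStats(q);i=1+np.argmax(st[1:,4])
    ys,xs=np.where(l==i);w=np.array([wonz(u,v,z,p,R)[:2] for u,v in zip(xs,ys)]).astype(np.float32)
    r=cv2.minAreaRect(w*1000);print(nm,st[i],np.round(r[0],1),np.round(r[1],1),r[2])
m=cv2.inRange(hsv,(0,0,0),(179,255,70)); rect(m,(215,130,290,205),.097,"bar@97");rect(m,(215,130,290,205),.061,"bar@61")
b=cv2.inRange(hsv,(100,120,60),(125,255,255));rect(b,(165,105,335,235),.061,"lid")
cv2.imwrite("pics/zw.png",cv2.resize(im[100:240,155:345],None,fx=4,fy=4,interpolation=cv2.INTER_CUBIC))
E
```

```text
bar@97 [240 144  20  50 946] [442.  275.3] [48.9 18.8] 84.30457305908203
bar@61 [240 144  20  50 946] [440.9 266.3] [55.3 21.3] 84.30437469482422
lid [  179   120   143    90 10024] [441.5 269.1] [ 99.7 150.3] 84.29815673828125
```

View pics/zw.png

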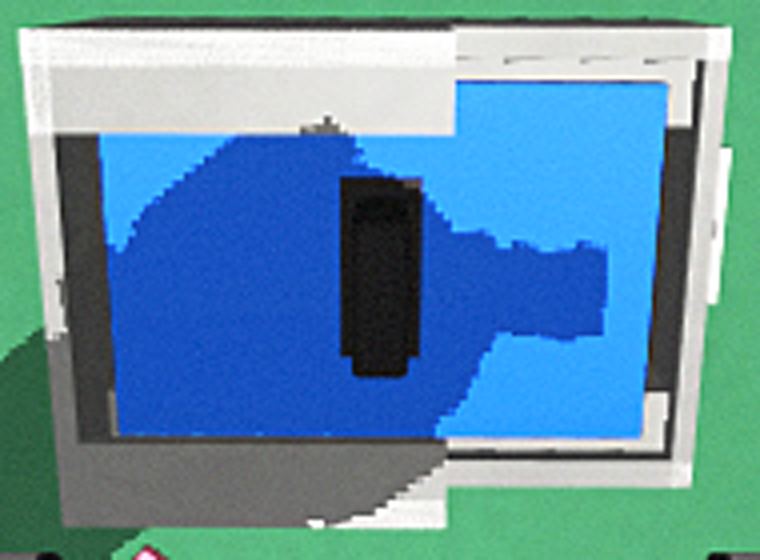

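```bash
python3 - <<'E'
from h import *
a=np.load("w1.npz");im=a["im"];p,R=a["p"],a["R"];d=a["d"]
c=INFO["wrist"];f=192/np.tan(np.radians(c["fov_y"]/2));H=c["hand_eye"]
v,u=np.mgrid[:384,:512];P=np.stack([(u-c["cx"])/f*d,-(v-c["cy"])/f*d,-d],-1)
P=(P@H[:3,:3].T+H[:3,3])@R.T+p
print((P[140:200:2,236:266:2,2]*1000).round().astype(int))
m=(P[...,2]>.09)&(u>225)&(u<280)&(v>140)&(v<200)
print(P[m].min(0),P[m].max(0),np.median(P[m],0))
w=(P[m][:,:2]*1000).astype(np.float32);print(cv2.minAreaRect(w))
for uu,vv in((250.2,100+(208+378)/8-.4),): print(wonz(uu,vv,.097,p,R))
print(wonz(155+381/4-.4,100+(178+357)/8-.4,.061,p,R))
E
```

```text
[[ 60  60  62  60  61  59  60  60  61  62  60  60  59  60  61]
 [ 61  62  61  62  62  60  60  61  60  60  61  60  60  60  59]
 [ 61  60  61  62  62  61  61  62  62  61  61  60  61  61  62]
 [ 62  62  63  62  63  62  63  63  62  62  62  64  62  61  62]
 [ 60  60  62  63  62  62  63  61  64  62  62  63  63  61  61]
 [ 62  61  63  63 373  70  70  69  70  70  67  63  63  60  60]
 [ 62  60  63  62  77  81  81  80  81  81  77  63  62  60  61]
 [ 61  60  61  62  90  92  91  92  91  91  87  63  63  61  59]
 [ 61  61  62  63  95  97  97  95  96  97  94  63  62  60  61]
 [ 61  60  62  62  95  97  96  97  96  96  97  64  62  61  61]
 [ 62  60  62  63  97  97  97  98  97  96  95  63  63  59  60]
 [ 60  61  63  62  96  97  97  96  96  95  96  62  62  61  61]
 [ 61  60  63  63  96  96  98  96  97  96  96  62  62  60  59]
 [ 62  60  62  62  97  98  96  96  97  96  95  63  61  60  60]
 [ 62  61  61  63  97  97  95  97  98  96  96  62  63  60  62]
 [ 61  60  63  63  97  97  98  97  97  97  96  64  63  61  60]
 [ 60  62  62  63  96  97  97  96  97  96  95  63  60  61  59]
 [ 60  61  62  62  96  97  97
[... 367 characters left out ...]
 96  96  96  98  97  97  96  63  61  60  61]
 [ 61  61  63  62  96  97  96  95  96  96  96  62  61  60  61]
 [ 60  61  60  60  97  97  97  96  97  97  96  61  59  60  61]
 [ 61  60  60  61  97  97  97  96  98  97  96  61  60  62  61]
 [ 62  61  61  61  61  95  96  96  97  96  61  62  61  62  60]
 [ 61  62  61  60  60  62  61  60  59  61  61  61  60  61  61]
 [ 62  62  60  60  60  60  61  61  61  61  60  61  60  60  61]]
[0.43307326 0.24885876 0.09003973] [0.45046008 0.34506474 0.37326122] [0.44191037 0.27130583 0.09643696]
((444.84295654296875, 297.1420593261719), (96.43889617919922, 13.788509368896484), 83.91644287109375)
[0.44232554 0.27156794 0.097     ]
[0.44163782 0.26919705 0.061     ]
```

>>> play_rows([
  [0.08,0,0.002,-0.05,0],
  [0.08,0,0,-0.05,0],
  [0.08,0,0,-0.04,0],
  [0.08,0,0,-0.023,0],
  [0.08,0,0,0,0],
  [0.0,0,0,0,0],
  [0.0,0,0,0,0],
  [0.0,0,0,0,0],
  [0.0,0,0,0,0],
  [0.0,0,0,0,0],
  [0.0,0,0,0,0],
])

```text
time: 2.78
ee_pos: [0.4431, 0.2698, 0.0693]
eef_rot: [[0.995, -0.101, 0.001], [-0.101, -0.995, 0.001], [0.001, -0.001, -1.0]]
force: [-1.9, -1.1, 6.6]
opening: 0.0129
```

>>> play_rows([
  [0.0,0,0,0.006,0],
  [0.0,0,0,0.005,0],
  [0.0,0,0,0.005,0],
  [0.0,0,0,0,0],
  [0.0,0,0,0,0],
])

```text
time: 3.4
ee_pos: [0.4424, 0.2692, 0.0842]
eef_rot: [[0.995, -0.101, -0.0], [-0.101, -0.995, -0.0], [-0.0, 0.0, -1.0]]
force: [-0.8, -0.1, -0.7]
opening: 0.013
```

```bash
python3 - <<'E'
from rig import sensors,cams
import cv2,numpy as np
s=sensors.observe()
im,d=cams.camera("scene"); im2,d=cams.camera("wrist")
cv2.imwrite("pics/s2.png",np.hstack([cv2.resize(im[170:275,270:370],(400,420)),cv2.resize(im2,(400,420))]))
print(s["ee_pos"],s["force"])
E
```

```text
[0.44235059 0.26923896 0.08416284] [-0.76079855 -0.09104355 -0.65982302]
```

View pics/s2.png

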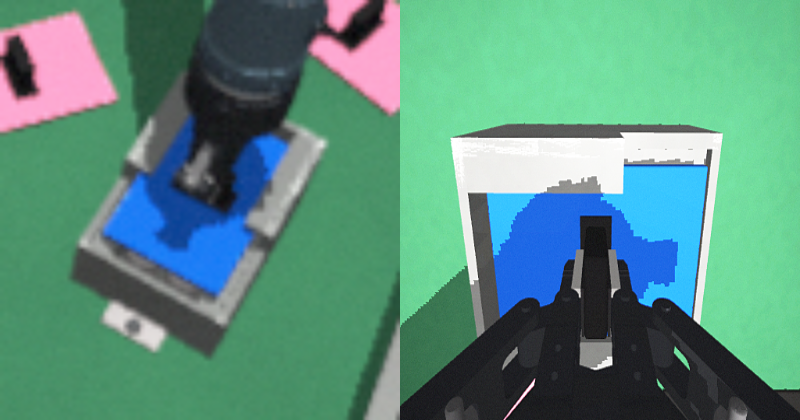

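>>> play_rows([
  [0.0,0.01,-0.001,0,0],
  [0.0,0.02,-0.002,0,0],
  [0.0,0.02,-0.002,0,0],
  [0.0,0.02,-0.002,0,0],
  [0.0,0.02,-0.002,0,0],
  [0.0,0.02,-0.002,0,0],
  [0.0,0.01,-0.001,0,0],
  [0.0,0,0,0,0],
])

```text
time: 4.5
ee_pos: [0.5633, 0.2568, 0.0841]
eef_rot: [[0.995, -0.102, 0.0], [-0.102, -0.995, -0.0], [0.0, 0.0, -1.0]]
force: [-1.3, 0.2, -1.1]
opening: 0.0133
```

>>> play_rows([
  [0.0,0.01,-0.001,0.02,0],
  [0.0,0.01,-0.005,0.025,0],
  [0.0,0.006,-0.02,0.01,0],
  [0.0,0.005,-0.035,0,0],
  [0.0,0.005,-0.04,0,0],
  [0.0,0.005,-0.04,0,0],
  [0.0,0.005,-0.04,0,0],
  [0.0,0,-0.035,0,0],
  [0.0,0,-0.025,0,0],
  [0.0,0,-0.02,0,0],
  [0.0,0,0,0,0],
  [0.0,0,0,0,0],
])

```text
time: 6.0
ee_pos: [0.6083, -0.002, 0.139]
eef_rot: [[0.995, -0.099, -0.001], [-0.099, -0.995, 0.001], [-0.001, -0.001, -1.0]]
force: [0.2, -0.4, -1.5]
opening: 0.0128
```

```bash
python3 - <<'E'
from rig import sensors,cams
import cv2,numpy as np
s=sensors.observe()
im,d=cams.camera("scene"); im2,d=cams.camera("wrist")
cv2.imwrite("pics/s3.png",np.hstack([cv2.resize(im[150:290,150:350],(500,350)),cv2.resize(im2,(300,350))]))
print(s["ee_pos"],s["force"])
E
```

```text
[ 0.60826765 -0.00200955  0.13901016] [ 0.21404727 -0.4288994  -1.52578603]
```

View pics/s3.png

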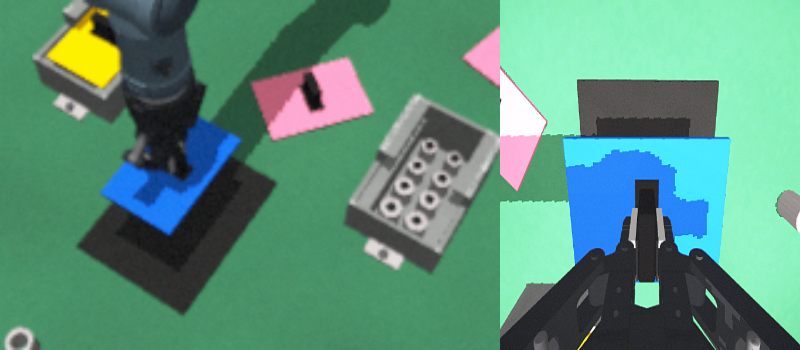

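>>> play_rows([
  [0.0,0,-0.002,-0.04,0],
  [0.0,0,0,-0.04,0],
  [0.0,0,0,-0.02,0],
  [0.0,0,0,-0.012,0],
  [0.0,0,0,-0.005,0],
  [0.0,0,0,-0.003,0],
  [0.0,0,0,0,0],
  [0.0,0,0,0,0],
])

```text
time: 7.1
ee_pos: [0.6092, -0.0057, 0.0201]
eef_rot: [[0.995, -0.101, 0.001], [-0.101, -0.995, 0.0], [0.001, -0.0, -1.0]]
force: [-0.8, -0.3, -1.3]
opening: 0.013
```

>>> play_rows([
  [0.0,0,0,-0.002,0],
  [0.0,0,0,0,0],
  [0.0,0,0,-0.001,0],
  [0.0,0,0,0,0],
  [0.0,0,0,0,0],
])

```text
time: 7.72
ee_pos: [0.6092, -0.0057, 0.0183]
eef_rot: [[0.995, -0.101, 0.001], [-0.101, -0.995, 0.001], [0.001, -0.001, -1.0]]
force: [-2.9, 0.6, 10.3]
opening: 0.0129
```

>>> play_rows([
  [0.03,0,0,0,0],
  [0.05,0,0,0,0],
  [0.06,0,0,0,0],
  [0.06,0,0,0,0],
  [0.06,0,0,0.01,0],
  [0.06,0,0,0.03,0],
  [0.06,0,0,0.05,0],
  [0.06,0,0,0.05,0],
  [0.06,0,0,0.05,0],
  [0.06,0,0,0,0],
  [0.06,0,0,0,0],
])

```text
time: 9.1
ee_pos: [0.6082, -0.0056, 0.2065]
eef_rot: [[0.995, -0.101, 0.0], [-0.101, -0.995, 0.0], [0.0, -0.0, -1.0]]
force: [-0.9, 0.4, -1.2]
opening: 0.06
```

```bash
python3 - <<'E'
from rig import sensors,cams
from h import *
s=sensors.observe();p,R=s["ee_pos"],s["eef_rot"]
im2,d=cams.camera("wrist");im,ds=cams.camera("scene")
cv2.imwrite("pics/s4.png",np.hstack([cv2.resize(im[130:290,130:350],(480,350)),cv2.resize(im2,(320,350))]))
print(p,s["force"],s["time"],s["opening"])
f=192/np.tan(np.radians(INFO["wrist"]["fov_y"]/2));c=INFO["wrist"];H=c["hand_eye"]
v,u=np.mgrid[:384,:512];P=np.stack([(u-c["cx"])/f*d,-(v-c["cy"])/f*d,-d],-1);P=(P@H[:3,:3].T+H[:3,3])@R.T+p
def rect(m,Pq,nm):
    k,l,st,ce=cv2.connectedComponentsWithStats(m);i=1+np.argmax(st[1:,4]);q=Pq[l==i]
    q=q[(abs(q[:,2]-np.median(q[:,2]))<.01)]
    r=cv2.minAreaRect((q[:,:2]*1000).astype(np.float32));A=np.c_[q[:,:2],np.ones(len(q))];g=np.linalg.lstsq(A,q[:,2],rcond=None)[0]
    print(nm,np.round(r[0],1),np.round(r[1],1),round(r[2],1),"z",np.median(q[:,2]),"tilt",np.degrees(np.hypot(*g[:2])))
hs=cv2.cvtColor(im2,cv2.COLOR_BGR2HSV);rect(cv2.inRange(hs,(97,110,60),(125,255,255)),P,"lid wrist")
S=cloud("scene",ds);hs=cv2.cvtColor(im,cv2.COLOR_BGR2HSV);b=cv2.inRange(hs,(100,120,60),(125,255,255));b[:180]=0;rect(b,S,"lid scene")
y=cv2.inRange(hs,(22,150,100),(35,255,255));rect(y,S,"yellow now")
z=np.load("scene0.npz");rect(cv2.inRange(cv2.cvtColor(z["im"],cv2.COLOR_BGR2HSV),(22,150,100),(35,255,255)),cloud("scene",z["d"]),"yellow before")
E
```

```text
[ 0.60818706 -0.00561007  0.20653172] [-0.9300536   0.41026607 -1.20043973] 9.1 0.06001886774570282
lid wrist [608.3  -8.2] [103.2 152.9] 84.2 z 0.009650198516305247 tilt 0.19651270501823379
lid scene [607.1  -8.6] [106.4 157.5] 84.4 z 0.008946537476911098 tilt 0.32287252634462876
yellow now [ 445.6 -219.4] [105.  132.1] 85.2 z 0.0604005118305011 tilt 0.4669263602500397
yellow before [ 433.5 -217.8] [107.3 156.6] 85.3 z 0.06024570553626063 tilt 0.5009582833916771
```

View pics/s4.png

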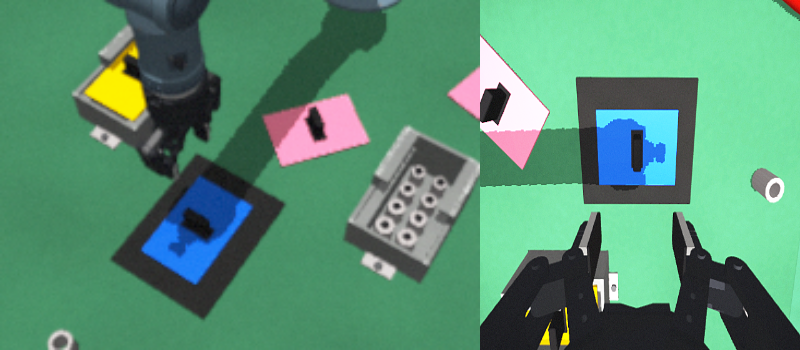

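```bash
python3 -c "
from rig import robot
print(robot.job_done())"
```

```text
the job is handed in; nothing more can be done
None
```

The blue lid is out of its case, lying flat and grip-up near the middle of the black mat, and released. I handed the job in at about 9 s of the 42 s allowed; it reported no verdict.

I gripped the bar across its 14 mm and raised the lid about 15 mm. I slid it about 120 mm out along the case, carried it over and lowered it until the wrist force read about 10 N. Then I let go and backed off.

**Last checks:**
- **Lid position:** the wrist camera puts the lid centre at (0.608, −0.008). The mat's middle was measured at about (0.609, −0.004), so the lid is about 4 mm off. The scene camera gave (0.607, −0.009).
- **Lid height and tilt:** its top face was at z 9–10 mm, as expected for a lid lying on the mat. Its tilt was 0.2–0.3 degrees.
- **Robot:** the gripper is open and about 190 mm above where it let go, touching nothing.
- **Yellow lid:** I went nowhere near it. One check disagreed: its measured centre shifted 12 mm along x. I put this down to the arm hiding part of it, since its visible length read 132 mm against 157 mm before. I did not re-measure it with a clear view.

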